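# Tap a bearing cup square and home into its housing

## Task

Take the white nylon-tipped drift from the wooden tool stand and press the steel bearing cup down into the grey housing with it, a little at a time alternately around the rim so that the cup goes in square and never cocks, until it sits fully home on its seat all the way round. Be gentle, since a hard blow dents the cup, and let nothing but the drift touch it. Then stand the drift back upright in the stand and leave everything else where it is.

Things in the scene. Friction and masses are not known exactly. Their poses are not given: they have to be found in the camera images.
- housing: fixed grey bearing housing, block 130 x 130 x 60 mm high, origin at the centre of its underside on the table, z up. A round bore of diameter 92 mm opens in the middle of its top face. Deep in it a rigid brass spacer ring, of a thickness that differs from start to start, makes the seat for the cup. Four small bolt heads 5 mm high stand at its corners (54 mm from the middle in x and y).
- bore_mouth (a point): centre of the bore, level with the housing's top face (60 mm above the table); z is the bore's axis, upright
- cup: bright steel bearing cup, already started in the bore, often cocked by up to 3 degrees: a ring 90 mm outside, 70 mm inside, 22 mm high. Origin at its middle, z up its axis. It must go down 3 to 10 mm more. Tight fit with dry friction: below about 9 N on the rim it does not move; at 10 to 14 N it creeps under the tool (keep to 20 mm/s) and stays where it is left, with no spring back.
- cup_rim (a point): centre of the cup's flat top rim (10 mm wide, mid-rim radius 40 mm), on its axis, 11 mm above its origin. Pressing one place of the rim sinks that side; the middle follows by about half as much, the far side hardly moves. Once that side is on the seat the force rises steeply. Over 32 N from the drift dents the cup; tilted over 0.07 rad it has cocked and is spoilt.
- cup_foot (a point): centre of the cup's lower end, on its axis, 11 mm below the cup's origin; when home it lies 9 to 16 mm below the housing's top face (bore_mouth), the rim then 6 to 13 mm above that face; how deep differs from start to start and is known only by feel
- stand: fixed wooden tool stand, 75 x 170 x 68 mm high, origin at the centre of its underside, its long side along its y. Two round holes of diameter 22 mm, 64 mm deep, open in its top, 50 mm either side of the middle along y; the drift stands in one of them, the punch in the other.
- hole_a (a point): mouth of one hole of the stand, in its top face 68 mm above the table
- hole_b (a point): mouth of the other hole of the stand, in its top face 68 mm above the table
- drift: loose drift 132 mm long, 0.2 kg, upright in its hole. Origin at the lowest point of its rounded tip, z up along it. From the tip: round shank 62 mm long (white domed nylon tip of diameter 16 mm, then brass, 14 mm); square brass collar 32 x 32 x 8 mm, its underside resting on the stand's top; then a white square grip 20 x 20 mm, 62 mm long, sides along x and y.
- drift_grip (a point): middle of the drift's white square grip, on its axis, 104 mm above the tip
- punch: bystander: red-handled steel punch in the stand's other hole, upright, origin at its tip, top 108 mm above its tip
- master_cylinder: bystander: polished steel cylinder, diameter 40 mm, 45 mm high, origin at its underside
- spare_race: bystander: loose steel ring lying on the table, diameter 90 mm, 18 mm high, origin at its underside; not the cup to be fitted
- parts_bin: bystander: small open blue bin 100 x 140 x 55 mm, origin at its underside
- calculator: bystander: white desk calculator 150 x 85 x 16 mm, origin at its underside
- micrometer_stand: bystander: micrometer on a round dark stand, 120 mm high, origin at its underside
- spanner: bystander: steel spanner lying on the table
- oil_can: bystander: small yellow can, diameter 48 mm, 90 mm high, origin at its underside

How it is judged:
By the outcome, as a careful person would: the job done as asked, in the order asked, and still so for the second after the job is handed in, with the robot touching nothing.
It also fails if it takes over 72 s, if anything falls off the work surface, if the arm or the gripper's body presses on something with over 40 N, if the wrist force passes 120 N, or if a joint passes its speed limit or range.

## Robot

A 6-joint arm with a two-finger parallel gripper is mounted at the origin on the work surface. World frame = base frame: x ahead of the robot, y to its left, z up, the work surface at z = 0. Lengths are in mm, angles in degrees, forces in N, time in s.
With the tool pointing down it reaches from about 300 to 850 mm from the base axis. Payload 4.2 kg.
Tool frame: the origin (TCP) lies at the very end of the fingers, on their centre line; the grasp point (between the pads) lies 19 mm behind it; z points along the fingers, y is the line along which they close (so a half turn about z gives the same grasp; the last joint's range is limited). The gripper opens to 91 mm and grips with 3 to 60 N. Pads are 32 mm wide; open, the fingers measure 118 mm over their backs; the gripper's body (76 mm by 178 mm) begins 60 mm behind the grasp point.
Start: joints at [-66.234, 18.312, 89.639, -0, 72.044, -1.146], TCP at [242.212, -521.514, 213.976] pointing down, gripper open.
Joint ranges: [-177.97, 177.97], [-48.28, 115.42], [12.27, 149.76], [-77.06, 257.06], [2.81, 150.46], [-146.56, 146.56]. Speed limits (degrees/s): [147.25, 147.25, 180, 180, 180, 180].

## Interface

Orientations are given as [roll, pitch, yaw] about the fixed x, y, z axes, in that order (R = Rz(yaw) Ry(pitch) Rx(roll)).
In Python, from workcell import * gives the robot as it stands.
- The arm moves only by the tool move_arm, never from a script. Its argument "motion" is a list of rows, each a list of 3 entries, a list of its own where there are three numbers: the finger opening in mm, from 0 to 91.2, then the shift along the world's x, y, z in units of 25 mm (1.0 is 25 mm), then the turn, a rotation vector about the world's x, y, z in units of 4 degrees (1.0 is 4 degrees). In form: [[grip, [x, y, z], [ax, ay, az]], ...]. A call has 1 to 20 rows; each row shifts and turns the commanded pose from where the row before left it; what a row does not reach is not made up. A row lasts 1/12 s, in which the tool goes at most 41.7 mm and 7.16 degrees, less where a joint would pass 70% of its speed; a pose out of reach is approached as far as the arm can. A call with a number of a shift or a turn outside -1 to 1 is refused whole. A call with a gripper value outside its range is refused whole. The fingers move at their own pace and stop on an object; "grip_force" is the grip in N (left out, the last holds). Time passes only in rows, so rows that do not move let the fingers close. It gives the time, the measured TCP pose, the force, the opening and the grip force at its end, in the units of the state.
- state(): the state, without advancing time (a new reading comes with each control period).
- grab_frame(name): name is "side" or "top" or "wrist"; returns the picture (420x560x3 uint8, blue, green, red); there is no depth.
- camera_info(name): a dict with "fx", "fy", "cx", "cy" (pixels), "rvec" (rotation vector, rad) and "tvec" (3), from world to camera coordinates, as OpenCV has them. Camera axes: x right, y down, z forward; pixel columns grow to the right and rows downward; lengths in mm; the calibration is good to about 2 mm. A picture is of the moment at which its call begins: read the wrist's pose just before it. camera_info takes no time and is no camera call; for the wrist camera it gives the pose at the moment of the call.
- job_done(): hands the job in; it is judged then, once.
The state is a dict: "time_s": time; "qpos": joint angles; "qvel": joint speeds; "effort": joint torques, N m; "ee_pos": TCP position; "ee_rot": TCP orientation; "force": force on the tool from outside, world axes, zero at the start; "torque": the same for the moment, N m; "gripper_width": finger opening in mm; "gripper_force": force on a finger pad.
Only numpy, scipy, OpenCV 4.12 (cv2) and the standard library are available. Lean on these libraries where they do the work, as an engineer would, in place of code of your own. Each camera call takes 0.05 s, during which the arm holds its last target. There are 200 camera calls.

## Working session

There is one attempt and no reset: what is moved stays moved. The work goes in short steps, Python scripts to look and compute and a tool call to move; the robot and the scene stay as the last step left them, time stands still between calls to the robot, and variables do not carry over. Pictures are saved under pics/ and viewed, at most 10 in all, crops included, and the job is handed in when it is done.

Besides the shell and the picture viewer there is one more tool, called as a command line: name --argument value ..., lists and objects as JSON in quotes. move_arm: Moves the arm, as the interface text tells. Shifts and turns lie within -1 to 1; 1 stands for 25 mm of shift or 4 degrees of turn. Its arguments: {"type":"object","properties":{"motion":{"type":"array","items":{"type":"array"}},"grip_force":{"type":"number"}},"required":["motion"]}

```bash
mkdir -p pics; ls; python3 - <<'E'
from workcell import *
import cv2
print(state())
for n in("side","top"):
    f=grab_frame(n); cv2.imwrite(f"pics/{n}0.png",f); print(n,camera_info(n))
E
```

```text
pics
{'time_s': 0.0, 'qpos': array([-6.62345550e+01,  1.83512934e+01,  8.97076517e+01, -8.64155048e-04,
        7.20408223e+01, -1.14545253e+00]), 'qvel': array([ 0.01465692, -0.02063714, -0.00046699,  0.03464618,  0.00659122,
        0.04919465]), 'effort': array([-3.27291622e-03, -4.12466884e+01, -2.31973743e+01,  7.25019048e-02,
        4.55673784e-02, -1.43850089e-04]), 'ee_pos': array([ 241.99383644, -521.04641216,  213.11530238]), 'ee_rot': array([-1.79900236e+02, -1.17298571e-03,  2.49111637e+01]), 'force': array([0.16822052, 0.19164254, 0.23709849]), 'torque': array([ 0.01198001,  0.03221534, -0.00863887]), 'gripper_force': 0.0, 'gripper_width': 91.07331980024412}
side {'fx': 518.6621039978713, 'fy': 518.6621039978713, 'cx': 281.5174182176751, 'cy': 210.2188793369188, 'rvec': array([ 0.40706684, -2.70511562,  1.22352085]), 'tvec': array([ 564.85909055,  166.00194198, 1190.94666769])}
top {'fx': 454.32915471886815, 'fy': 454.32915471886815, 'cx': 276.95557383728766, 'cy': 205.02827399490914, 'rvec': array([ 2.2302134 , -1.97976352,  0.21299173]), 'tvec': array([ -54.61998643,  601.84198364, 1186.63760378])}
```

View pics/top0.png

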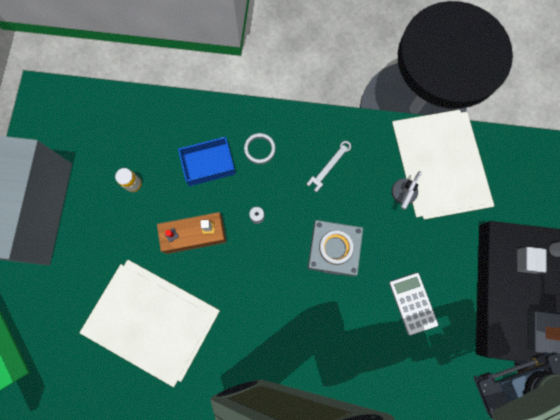

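View pics/side0.png

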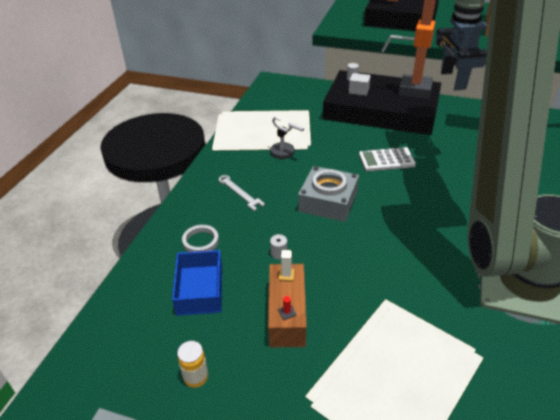

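Top view: housing centred near (336,247), stand near (192,232), with the white drift at (206,225) and the red punch at (169,234). The side view agrees.

```bash
cat > h.py <<'E'
from workcell import *
import numpy as np, cv2
def ray(ci,px):
    R=cv2.Rodrigues(np.array(ci["rvec"],float))[0]; t=np.array(ci["tvec"],float)
    K=np.array([[ci["fx"],0,ci["cx"]],[0,ci["fy"],ci["cy"]],[0,0,1]])
    return -R.T@t, R.T@np.linalg.inv(K)@np.array([px[0],px[1],1.])
def onz(ci,px,z):
    o,d=ray(ci,px); return o+d*(z-o[2])/d[2]
def proj(ci,P):
    K=np.array([[ci["fx"],0,ci["cx"]],[0,ci["fy"],ci["cy"]],[0,0,1]])
    return cv2.projectPoints(np.array(P,float).reshape(-1,3),np.array(ci["rvec"],float),np.array(ci["tvec"],float),K,None)[0].reshape(-1,2)
def blobs(m,amin=30):
    n,l,s,c=cv2.connectedComponentsWithStats(m.astype(np.uint8))
    return [(s[i],c[i],l==i) for i in range(1,n) if s[i,4]>=amin]
E
python3 - <<'E'
from h import *
ci=camera_info("top"); f=cv2.imread("pics/top0.png"); 
for n,p,z in(("grip",(206,224),138),("punch",(169,234),114),("house",(336,247),60),("cyl",(257,214),45),("bin",(207,160),55),("oil",(125,176),90)): print(n,onz(ci,p,z).round(1))
b,g,r=[f[...,i].astype(int) for i in range(3)]
m=(r>100)&(r-b>50)&(r-g>40); 
for s,c,M in blobs(m,200): 
    cn=cv2.findContours(M.astype(np.uint8),0,2)[0][0]; bx=cv2.boxPoints(cv2.minAreaRect(cn)); print(s,c,[onz(ci,p,68)[:2].round(0) for p in bx])
hsv=cv2.cvtColor(f,cv2.COLOR_BGR2HSV); R=np.zeros(f.shape[:2],bool);R[210:285,300:375]=1
m=R&(hsv[...,1]<90)&(f.max(2)>60)
for s,c,M in blobs(m,200):
    cn=cv2.findContours(M.astype(np.uint8),0,2)[0][0]; rc=cv2.minAreaRect(cn); print(s,rc,[onz(ci,p,60)[:2].round(0) for p in cv2.boxPoints(rc)])
cw=camera_info("wrist"); o,_=ray(cw,(280,210)); s=state(); print(o,s["ee_pos"],cw,onz(cw,(280,210),0),onz(cw,(280,0),0))
E
```

```text
grip [517.4 190.  138. ]
punch [483.6 285.5 114. ]
house [ 508.5 -155.2   60. ]
cyl [576.   69.5  45. ]
bin [711.3 228.9  55. ]
oil [629.3 436.7  90. ]
[ 158  213   66   38 1487] [189.86819099 232.35104237] [array([511., 335.]), array([563., 172.]), array([492., 148.]), array([440., 309.])]
[ 308  220   55   56 2355] ((335.3399658203125, 248.11997985839844), (49.92174530029297, 50.770267486572266), 8.130102157592773) [array([438., -84.]), array([577., -89.]), array([ 573., -225.]), array([ 436., -217.])]
[ 309.9389391  -488.67618622  383.48245158] [ 242.02397358 -521.09414898  213.21206788] {'fx': 306.9105558443074, 'fy': 306.9105558443074, 'cx': 282.1406450462492, 'cy': 208.72590501971857, 'rvec': array([-2.44715721,  1.56358427,  0.21589818]), 'tvec': array([-573.36250963,  -30.43564097,  390.19797019])} [ 209.57978842 -531.73487988    0.        ] [ 425.72565284 -432.16481848    0.        ]
```

move_arm --motion '[[91, [0.4, 0.5, 0.2], [0, 0, 0]], [91, [0.7, 0.9, 0.2], [0, 0, 0]], [91, [0.7, 0.9, 0.2], [0, 0, 0]], [91, [0.7, 0.9, 0.2], [0, 0, 0]], [91, [0.7, 0.9, 0.2], [0, 0, -0.2]], [91, [0.7, 0.9, 0.2], [0, 0, -0.2]], [91, [0.7, 0.9, 0.2], [0, 0, -0.2]], [91, [0.7, 0.9, 0.2], [0, 0, -0.2]], [91, [0.7, 0.9, 0.2], [0, 0, -0.2]], [91, [0.7, 0.9, 0.2], [0, 0, -0.2]], [91, [0.7, 0.9, 0.2], [0, 0, -0.2]], [91, [0.7, 0.9, 0.2], [0, 0, -0.2]], [91, [0.7, 0.9, 0.1], [0, 0, -0.2]], [91, [0.7, 0.9, 0], [0, 0, 0]], [91, [0.7, 0.9, 0], [0, 0, 0]], [91, [0.7, 0.9, 0], [0, 0, 0]], [91, [0.4, 0.6, 0], [0, 0, 0]], [91, [0, 0, 0], [0, 0, 0]], [91, [0, 0, 0], [0, 0, 0]]]'

```text
time_s: 1.68
ee_pos: [524.7, -155.2, 276.3]
ee_rot: [-180.0, 0.1, 17.8]
force: [-0.3, 0.6, 0.0]
gripper_width: 91.1
gripper_force: 0.0
```

```bash
python3 - <<'E'
from h import *
import pickle
s=state();ci=camera_info("wrist"); f=grab_frame("wrist"); cv2.imwrite("pics/w1.png",f); pickle.dump(ci,open("w1.pkl","wb"))
print(s["time_s"],s["ee_pos"],s["ee_rot"],ray(ci,(280,210))[0], s["qpos"]); print(proj(ci,[[506,-154,60],[506,-154,80]]))
E
```

```text
1.6833 [ 524.66653699 -155.21963392  276.30967549] [-1.79986174e+02  5.10601334e-02  1.78488815e+01] [ 596.05536616 -131.33251131  446.50538306] [-1.76735962e+01  1.39220468e+01  8.68570232e+01 -1.87422119e-02
  7.92705207e+01  5.44810257e+01]
[[277.43276685 196.85277876]
 [277.20055877 200.64293665]]
```

View pics/w1.png

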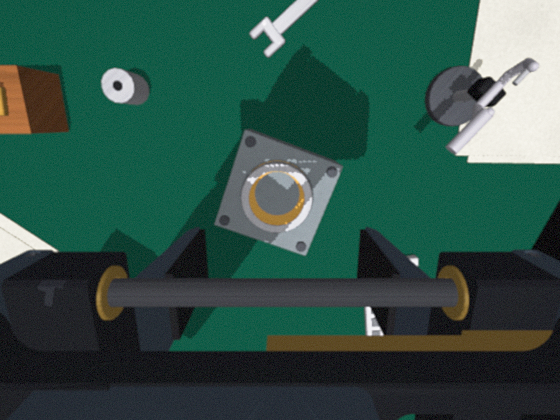

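Wrist view: housing corners near (245,129), (342,166), (307,255), (214,223). Bolt heads at (250,142), (332,172), (301,246), (225,219). Cup centre near (277,194).

```bash
python3 - <<'E'
from h import *
import pickle
f=cv2.imread("pics/w1.png");ci=pickle.load(open("w1.pkl","rb"))
cv2.imwrite("pics/w1c.png",cv2.resize(f[120:265,205:350],None,fx=4,fy=4,interpolation=2))
B=np.array([onz(ci,p,65)[:2] for p in((250,142),(332,172),(301,246),(225,219))])
print(B.round(1),B.mean(0)); 
for i in range(4): d=B[(i+1)%4]-B[i]; print(np.linalg.norm(d).round(1),np.degrees(np.arctan2(d[1],d[0]))%90)
C=np.array([onz(ci,p,60)[:2] for p in((245,129),(342,166),(307,255),(214,223))]);print(C.round(1),C.mean(0))
E
```

```text
[[ 562.4 -101.3]
 [ 558.4 -209. ]
 [ 452.4 -204.1]
 [ 458.   -97.6]] [ 507.79866158 -152.97126081]
107.8 87.88387513943033
106.1 87.32488410906575
106.6 86.97814329283656
104.4 87.97895574575972
[[ 575.   -90.7]
 [ 568.9 -219.4]
 [ 440.5 -217.1]
 [ 446.4  -84.7]] [ 507.6835286 -152.9632335]
```

View pics/w1c.png

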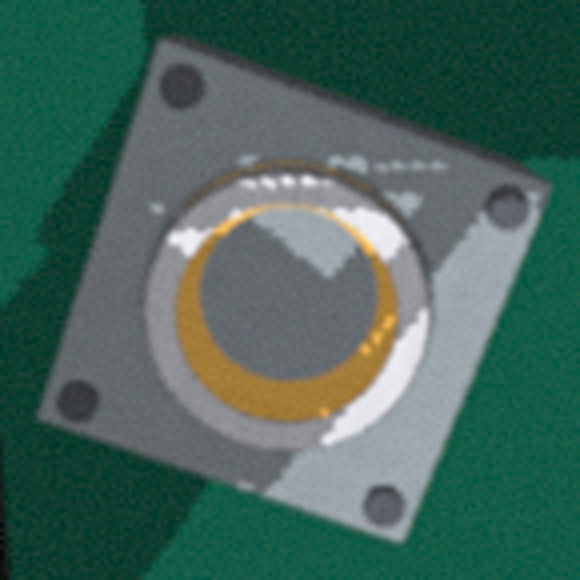

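move_arm --motion '[[91, [0, 0.5, 0], [0, 0, 0]], [91, [0, 1, 0], [0, 0, 0]], [91, [0, 1, 0], [0, 0, 0]], [91, [0, 1, 0], [0, 0, 0]], [91, [0, 1, 0], [0, 0, 0]], [91, [0, 1, 0], [0, 0, 0]], [91, [0, 1, 0], [0, 0, 0]], [91, [0, 1, 0], [0, 0, 0]], [91, [0, 1, 0], [0, 0, 0]], [91, [0, 1, 0], [0, 0, 0]], [91, [0, 1, 0], [0, 0, 0]], [91, [0, 1, 0], [0, 0, 0]], [91, [0, 1, 0], [0, 0, 0]], [91, [0, 1, 0], [0, 0, 0]], [91, [0, 0.5, 0], [0, 0, 0]], [91, [0, 0, 0], [0, 0, 0]], [91, [0, 0, 0], [0, 0, 0]]]'

```text
time_s: 3.15
ee_pos: [524.4, 192.9, 276.4]
ee_rot: [179.9, 0.0, 17.7]
force: [-0.8, 0.2, -0.7]
gripper_width: 91.1
gripper_force: 0.0
```

```bash
python3 - <<'E'
from h import *
import pickle
s=state();ci=camera_info("wrist"); f=grab_frame("wrist"); cv2.imwrite("pics/w2.png",f); pickle.dump(ci,open("w2.pkl","wb"))
print(s["time_s"],s["ee_pos"],s["ee_rot"],ray(ci,(280,210))[0]); print(proj(ci,[[517,191,138],[517,191,78]]))
E
```

```text
3.15 [524.39581594 192.93940914 276.44200884] [1.79945041e+02 3.47596718e-02 1.77340777e+01] [595.71788655 216.88118129 446.64872366]
[[282.38712322 205.2088783 ]
 [282.26715341 192.55441988]]
```

View pics/w2.png

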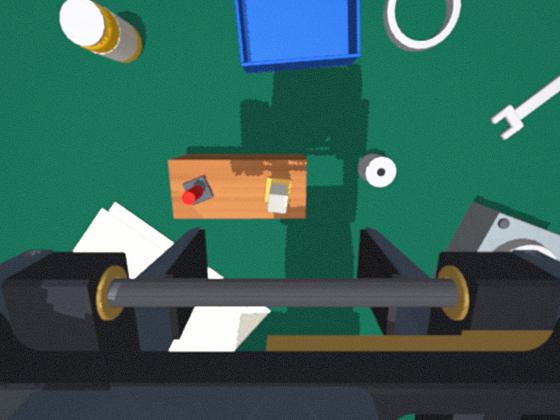

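Crop: the cup's outer ellipse is centred near (277.5,196) in the full image. Second wrist view: drift collar near (278,190), white grip top near (277,203), red punch at (196,192). I'll enlarge the drift.

```bash
python3 - <<'E'
from h import *
import pickle
f=cv2.imread("pics/w2.png");ci=pickle.load(open("w2.pkl","rb"))
cv2.imwrite("pics/w2c.png",cv2.resize(f[165:225,240:320],None,fx=8,fy=8,interpolation=cv2.INTER_CUBIC))
cs=[(169,159.5),(306,156),(307,218),(174,219)]
print([onz(ci,p,68)[:2].round(1) for p in cs])
E
```

```text
[array([512.3, 335.2]), array([567.2, 176.5]), array([492.5, 149.6]), array([439.1, 313.1])]
```

View pics/w2c.png

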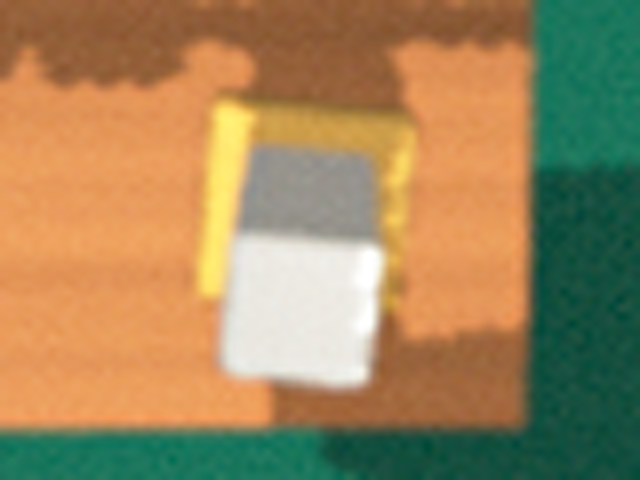

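The crop shows the grip's top face with corners at (238,235), (385,240), (368,388), (220,375), and the collar's upper corners at (215,100), (413,115), (200,295).

```bash
python3 - <<'E'
from h import *
import pickle
ci=pickle.load(open("w2.pkl","rb"))
g=lambda p,z: onz(ci,(240+p[0]/8-.44,165+p[1]/8-.44),z)[:2]
T=np.array([g(p,138) for p in((238,235),(385,240),(368,388),(220,375))])
print(T.round(1),T.mean(0))
for i in range(4): d=T[(i+1)%4]-T[i]; print(np.linalg.norm(d).round(1),(np.degrees(np.arctan2(d[1],d[0]))%90).round(1))
C=np.array([g(p,76) for p in((215,100),(413,115),(200,295))]);print(C.round(1),(C[1]+C[2])/2,[np.degrees(np.arctan2(*(C[i]-C[0])[::-1]))%90 for i in(1,2)],[np.linalg.norm(C[i]-C[0]) for i in (1,2)])
S=np.array([[512.3,335.2],[567.2,176.5],[492.5,149.6],[439.1,313.1]]);print(S.mean(0))
E
```

```text
[[524.4 207.5]
 [529.5 189.2]
 [509.9 185.2]
 [505.7 204.2]] [517.36456752 196.55653445]
19.0 15.6
20.0 11.5
19.5 12.4
19.0 9.9
[[529.1 215.1]
 [536.1 185.6]
 [499.1 208.4]] [517.5945479  197.04761775] [np.float64(13.268411136925693), np.float64(12.518335991472412)] [np.float64(30.27821370035667), np.float64(30.77945446185397)]
[502.775 243.6  ]
```

move_arm --motion '[[91, [-0.14, 0.08, -0.3], [0, 0, -0.4]], [91, [-0.14, 0.07, -0.8], [0, 0, -0.45]], [91, [0, 0, -0.8], [0, 0, -0.4]], [91, [0, 0, -0.8], [0, 0, 0]], [91, [0, 0, -0.8], [0, 0, 0]], [91, [0, 0, -0.8], [0, 0, 0]], [91, [0, 0, -0.8], [0, 0, 0]], [91, [0, 0, -0.8], [0, 0, 0]], [91, [0, 0, -0.8], [0, 0, 0]], [91, [0, 0, -0.5], [0, 0, 0]], [91, [0, 0, -0.2], [0, 0, 0]], [60, [0, 0, 0], [0, 0, 0]], [60, [0, 0, 0], [0, 0, 0]]]' --grip_force 10

```text
time_s: 4.28
ee_pos: [518.2, 196.5, 92.1]
ee_rot: [180.0, -0.0, 12.6]
force: [-1.1, 1.3, -0.5]
gripper_width: 80.4
gripper_force: 0.0
```

```bash
python3 - <<'E'
from h import *
s=state();ci=camera_info("wrist"); f=grab_frame("wrist"); 
print(s["time_s"],s["ee_pos"],s["ee_rot"],s["force"]); cv2.imwrite("pics/w3.png",f)
E
```

```text
4.2833 [518.24544413 196.51007813  92.0733502 ] [ 1.79988672e+02 -4.61917381e-02  1.26464405e+01] [-1.11962152  1.28148758 -0.46496376]
```

View pics/w3.png

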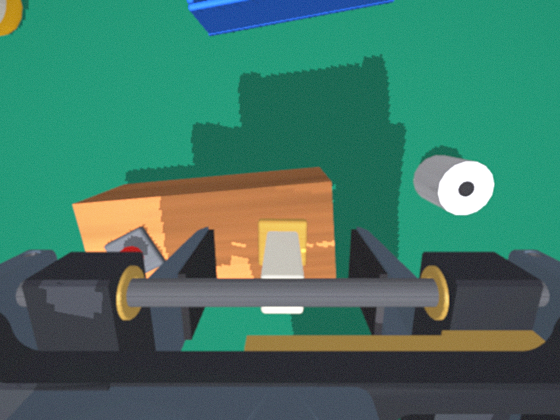

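The grip lies square and centred between the fingers, at column 282. I'll close now.

move_arm --motion '[[14, [0, 0, 0], [0, 0, 0]], [14, [0, 0, 0], [0, 0, 0]], [14, [0, 0, 0], [0, 0, 0]], [14, [0, 0, 0], [0, 0, 0]], [14, [0, 0, 0], [0, 0, 0]], [14, [0, 0, 0], [0, 0, 0]], [14, [0, 0, 0], [0, 0, 0]], [14, [0, 0, 0], [0, 0, 0]], [14, [0, 0, 0], [0, 0, 0]], [14, [0, 0, 0], [0, 0, 0]], [14, [0, 0, 0], [0, 0, 0]]]' --grip_force 15

```text
time_s: 5.25
ee_pos: [517.7, 197.2, 91.4]
ee_rot: [180.0, 0.0, 12.7]
force: [-0.6, -0.0, 0.2]
gripper_width: 20.2
gripper_force: 15.0
```

move_arm --motion '[[10, [0, 0, 0], [0, 0, 0]], [10, [0, 0, 0], [0, 0, 0]], [10, [0, 0, 0], [0, 0, 0]], [10, [0, 0, 0.04], [0, 0, 0]], [10, [0, 0, 0.04], [0, 0, 0]]]' --grip_force 60

```text
time_s: 5.67
ee_pos: [517.3, 197.2, 93.2]
ee_rot: [180.0, 0.1, 12.7]
force: [-0.0, -0.0, -1.3]
gripper_width: 19.7
gripper_force: 60.0
```

move_arm --motion '[[10, [0, 0, 0.3], [0, 0, 0]], [10, [0, 0, 0.7], [0, 0, 0]], [10, [0, 0, 0.8], [0, 0, 0]], [10, [0, 0, 0.8], [0, 0, 0]], [10, [0, 0, 0.8], [0, 0, 0]], [10, [0, 0, 0.6], [0, 0, 0]], [10, [-0.1, -0.4, 0.1], [0, 0, 0]]]'

```text
time_s: 6.25
ee_pos: [517.3, 188.8, 199.5]
ee_rot: [-179.9, -0.4, 12.8]
force: [0.8, -1.0, -1.7]
gripper_width: 19.4
gripper_force: 60.0
```

move_arm --motion '[[10, [-0.1, -0.9, 0], [0, 0, 0]], [10, [-0.1, -0.9, 0], [0, 0, 0]], [10, [-0.1, -0.9, 0], [0, 0, 0]], [10, [0, -0.9, 0], [0, 0, 0]], [10, [0, -0.9, 0], [0, 0, 0]], [10, [0, -0.9, 0], [0, 0, 0]], [10, [0, -0.9, 0], [0, 0, 0]], [10, [0, -0.9, 0], [0, 0, 0]], [10, [0, -0.9, 0], [0, 0, 0]], [10, [0, -0.9, 0], [0, 0, 0]], [10, [0, -0.9, 0], [0, 0, 0]], [10, [0, -0.9, 0], [0, 0, 0]], [10, [0, -0.8, 0], [0, 0, 0]], [10, [0, -0.4, 0], [0, 0, 0]], [10, [0, 0, 0], [0, 0, 0]], [10, [0, 0, 0], [0, 0, 0]]]'

```text
time_s: 7.58
ee_pos: [507.1, -112.6, 195.6]
ee_rot: [-179.9, 0.0, 12.6]
force: [-0.3, 0.8, -1.2]
gripper_width: 19.5
gripper_force: 60.0
```

```bash
python3 - <<'E'
from h import *
s=state();f=grab_frame("side");cv2.imwrite("pics/s1.png",f);ci=camera_info("side");print(s["ee_pos"],s["force"],s["time_s"])
p=proj(ci,[[507.7,-153,60],[507.7,-153,75],[s["ee_pos"][0],s["ee_pos"][1],s["ee_pos"][2]-85.3]]);print(p)
cv2.imwrite("pics/s1c.png",cv2.resize(f[120:220,290:370],None,fx=6,fy=6,interpolation=cv2.INTER_CUBIC))
E
```

```text
[ 507.0973655  -112.64367892  195.55331654] [-0.30498724  0.82441736 -1.20329178] 7.5833
[[328.87354428 184.06086926]
 [329.10072861 179.60678408]
 [326.12797593 178.02984423]]
```

View pics/s1c.png

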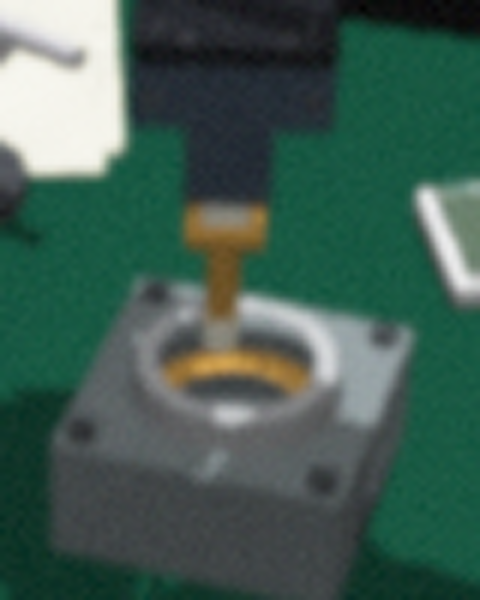

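The side crop shows the drift above the bore and the cup's rim standing about 15–20 mm proud of the housing face, so rim z is about 76–81. I'll feel down carefully.

move_arm --motion '[[10, [0, 0, -0.2], [0, 0, 0]], [10, [0, 0, -0.3], [0, 0, 0]], [10, [0, 0, -0.3], [0, 0, 0]], [10, [0, 0, -0.15], [0, 0, 0]], [10, [0, 0, 0], [0, 0, 0]], [10, [0, 0, 0], [0, 0, 0]]]'

```text
time_s: 8.13
ee_pos: [507.5, -112.5, 171.7]
ee_rot: [-180.0, 0.0, 12.7]
force: [-0.1, 0.6, -1.9]
gripper_width: 20.0
gripper_force: 60.0
```

move_arm --motion '[[10, [0, 0, -0.05], [0, 0, 0]], [10, [0, 0, 0], [0, 0, 0]]]'

```text
time_s: 8.3
ee_pos: [507.9, -112.8, 171.1]
ee_rot: [180.0, -0.0, 12.7]
force: [0.3, -0.5, -2.2]
gripper_width: 20.1
gripper_force: 60.0
```

move_arm --motion '[[10, [0, 0, -0.04], [0, 0, 0]], [10, [0, 0, -0.04], [0, 0, 0]], [10, [0, 0, 0], [0, 0, 0]]]'

```text
time_s: 8.55
ee_pos: [507.6, -112.8, 168.9]
ee_rot: [180.0, 0.0, 12.7]
force: [0.4, 0.2, -2.7]
gripper_width: 19.3
gripper_force: 60.0
```

move_arm --motion '[[10, [0, 0, -0.04], [0, 0, 0]], [10, [0, 0, -0.03], [0, 0, 0]], [10, [0, 0, 0], [0, 0, 0]]]'

```text
time_s: 8.8
ee_pos: [507.6, -112.7, 167.1]
ee_rot: [-180.0, 0.0, 12.7]
force: [-0.3, -1.0, -2.2]
gripper_width: 19.3
gripper_force: 60.0
```

Tip is at about 81.8.

move_arm --motion '[[10, [0, 0, -0.03], [0, 0, 0]], [10, [0, 0, -0.03], [0, 0, 0]], [10, [0, 0, 0], [0, 0, 0]]]'

```text
time_s: 9.05
ee_pos: [507.6, -112.7, 165.6]
ee_rot: [-180.0, 0.0, 12.7]
force: [0.4, 0.0, -2.0]
gripper_width: 19.6
gripper_force: 60.0
```

move_arm --motion '[[10, [0, 0, -0.03], [0, 0, 0]], [10, [0, 0, -0.02], [0, 0, 0]], [10, [0, 0, 0], [0, 0, 0]]]'

```text
time_s: 9.3
ee_pos: [507.6, -112.7, 164.3]
ee_rot: [-180.0, 0.0, 12.7]
force: [-0.4, 1.5, -2.1]
gripper_width: 19.9
gripper_force: 60.0
```

move_arm --motion '[[10, [0, 0, -0.03], [0, 0, 0]], [10, [0, 0, -0.02], [0, 0, 0]], [10, [0, 0, 0], [0, 0, 0]]]'

```text
time_s: 9.55
ee_pos: [507.6, -112.7, 163.1]
ee_rot: [180.0, 0.0, 12.7]
force: [-0.1, -0.0, -2.5]
gripper_width: 19.5
gripper_force: 60.0
```

move_arm --motion '[[10, [0, 0, -0.03], [0, 0, 0]], [10, [0, 0, -0.02], [0, 0, 0]], [10, [0, 0, 0], [0, 0, 0]]]'

```text
time_s: 9.8
ee_pos: [507.6, -112.8, 161.9]
ee_rot: [180.0, 0.0, 12.7]
force: [0.1, 0.0, -1.7]
gripper_width: 19.8
gripper_force: 60.0
```

move_arm --motion '[[10, [0, 0, -0.03], [0, 0, 0]], [10, [0, 0, -0.02], [0, 0, 0]], [10, [0, 0, 0], [0, 0, 0]]]'

```text
time_s: 10.05
ee_pos: [507.7, -112.8, 160.6]
ee_rot: [180.0, 0.0, 12.7]
force: [0.5, 0.5, -1.7]
gripper_width: 19.8
gripper_force: 60.0
```

move_arm --motion '[[10, [0, 0, -0.03], [0, 0, 0]], [10, [0, 0, -0.02], [0, 0, 0]], [10, [0, 0, 0], [0, 0, 0]]]'

```text
time_s: 10.3
ee_pos: [507.8, -112.8, 160.1]
ee_rot: [180.0, -0.0, 12.7]
force: [-0.6, 0.9, 3.6]
gripper_width: 19.4
gripper_force: 60.0
```

```bash
python3 - <<'E'
from h import *
s=state();f=grab_frame("side");print(s["ee_pos"],s["force"],s["time_s"])
g=cv2.resize(f[140:205,295:360],None,fx=8,fy=8,interpolation=cv2.INTER_CUBIC);cv2.imwrite("pics/s2c.png",g)
E
```

```text
[ 507.8438902  -112.78148646  160.14883316] [-0.63901613  0.88717834  3.64511075] 10.3
```

View pics/s2c.png

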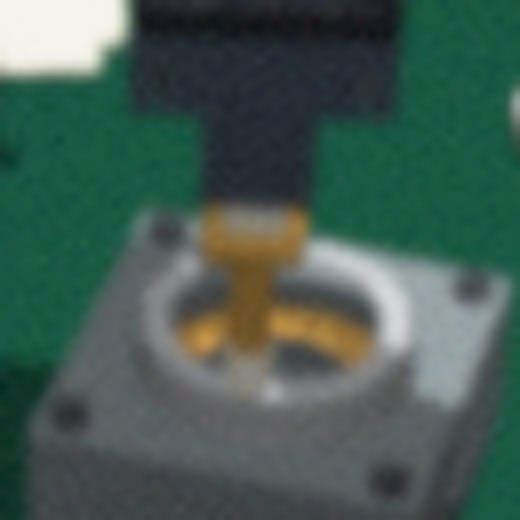

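Contact on the +y side at TCP z 160.15, about 5.7 N net; compliance is roughly 7 N/mm. Next I'll probe the opposite side.

move_arm --motion '[[10, [0, 0, 0.28], [0, 0, 0]], [10, [0, -0.5, 0], [0, 0, 0]], [10, [0, -0.9, 0], [0, 0, 0]], [10, [0, -0.9, 0], [0, 0, 0]], [10, [0, -0.7, 0], [0, 0, 0]], [10, [0, -0.2, 0], [0, 0, 0]], [10, [0, 0, -0.05], [0, 0, 0]], [10, [0, 0, -0.04], [0, 0, 0]], [10, [0, 0, 0], [0, 0, 0]]]'

```text
time_s: 11.1
ee_pos: [507.3, -192.1, 163.7]
ee_rot: [-179.9, 0.0, 12.7]
force: [-0.0, -0.6, -0.8]
gripper_width: 19.9
gripper_force: 60.0
```

move_arm --motion '[[10, [0, 0, -0.04], [0, 0, 0]], [10, [0, 0, 0], [0, 0, 0]]]'

```text
time_s: 11.27
ee_pos: [507.6, -192.0, 163.1]
ee_rot: [-180.0, 0.0, 12.8]
force: [-0.3, 0.5, -2.1]
gripper_width: 19.9
gripper_force: 60.0
```

move_arm --motion '[[10, [0, 0, -0.04], [0, 0, 0]], [10, [0, 0, 0], [0, 0, 0]]]'

```text
time_s: 11.43
ee_pos: [507.7, -192.3, 162.1]
ee_rot: [-180.0, 0.0, 12.8]
force: [0.7, -0.0, -1.6]
gripper_width: 19.7
gripper_force: 60.0
```

move_arm --motion '[[10, [0, 0, -0.04], [0, 0, 0]], [10, [0, 0, 0], [0, 0, 0]]]'

```text
time_s: 11.6
ee_pos: [507.9, -192.6, 161.5]
ee_rot: [180.0, -0.0, 12.7]
force: [-1.2, 0.5, -0.3]
gripper_width: 20.0
gripper_force: 60.0
```

move_arm --motion '[[10, [0, 0, -0.04], [0, 0, 0]], [10, [0, 0, 0], [0, 0, 0]]]'

```text
time_s: 11.77
ee_pos: [507.9, -192.6, 161.1]
ee_rot: [180.0, -0.0, 12.7]
force: [-1.6, 1.4, 4.5]
gripper_width: 19.5
gripper_force: 60.0
```

move_arm --motion '[[10, [0, 0, 0.26], [0, 0, 0]], [10, [-0.4, 0.4, 0], [0, 0, 0]], [10, [-0.7, 0.7, 0], [0, 0, 0]], [10, [-0.5, 0.5, 0], [0, 0, 0]], [10, [0, 0, -0.05], [0, 0, 0]], [10, [0, 0, -0.05], [0, 0, 0]], [10, [0, 0, 0], [0, 0, 0]]]'

```text
time_s: 12.35
ee_pos: [468.3, -153.2, 164.3]
ee_rot: [179.9, -0.0, 12.7]
force: [-0.1, 0.2, -2.1]
gripper_width: 20.0
gripper_force: 60.0
```

move_arm --motion '[[10, [0, 0, -0.04], [0, 0, 0]], [10, [0, 0, 0], [0, 0, 0]]]'

```text
time_s: 12.52
ee_pos: [468.3, -153.3, 163.0]
ee_rot: [180.0, -0.0, 12.7]
force: [-0.5, 0.0, -2.7]
gripper_width: 19.8
gripper_force: 60.0
```

move_arm --motion '[[10, [0, 0, -0.04], [0, 0, 0]], [10, [0, 0, 0], [0, 0, 0]]]'

```text
time_s: 12.68
ee_pos: [467.9, -153.0, 161.9]
ee_rot: [-180.0, 0.0, 12.7]
force: [-0.4, 0.0, -2.1]
gripper_width: 19.9
gripper_force: 60.0
```

move_arm --motion '[[10, [0, 0, -0.04], [0, 0, 0]], [10, [0, 0, 0], [0, 0, 0]]]'

```text
time_s: 12.85
ee_pos: [467.8, -152.9, 161.0]
ee_rot: [180.0, 0.0, 12.7]
force: [0.2, 0.2, -2.2]
gripper_width: 19.5
gripper_force: 60.0
```

move_arm --motion '[[10, [0, 0, -0.03], [0, 0, 0]], [10, [0, 0, 0], [0, 0, 0]]]'

```text
time_s: 13.02
ee_pos: [467.8, -152.9, 160.8]
ee_rot: [180.0, -0.0, 12.7]
force: [-0.5, -1.0, 0.8]
gripper_width: 20.2
gripper_force: 60.0
```

move_arm --motion '[[10, [0, 0, -0.03], [0, 0, 0]], [10, [0, 0, -0.03], [0, 0, 0]], [10, [0, 0, -0.03], [0, 0, 0]], [10, [0, 0, 0], [0, 0, 0]]]'

```text
time_s: 13.35
ee_pos: [467.9, -152.9, 159.5]
ee_rot: [179.9, -0.1, 12.7]
force: [-1.6, 0.4, 7.3]
gripper_width: 20.1
gripper_force: 60.0
```

move_arm --motion '[[10, [0, 0, 0.26], [0, 0, 0]], [10, [0.6, 0, 0.02], [0, 0, 0]], [10, [0.9, 0, 0], [0, 0, 0]], [10, [0.9, 0, 0], [0, 0, 0]], [10, [0.6, 0, 0], [0, 0, 0]], [10, [0.2, 0, -0.06], [0, 0, 0]], [10, [0, 0, -0.06], [0, 0, 0]], [10, [0, 0, -0.04], [0, 0, 0]], [10, [0, 0, -0.04], [0, 0, 0]]]'

```text
time_s: 14.1
ee_pos: [546.7, -152.6, 160.2]
ee_rot: [-180.0, 0.0, 12.7]
force: [-1.6, 0.6, 2.2]
gripper_width: 19.5
gripper_force: 60.0
```

move_arm --motion '[[10, [0, 0, -0.03], [0, 0, 0]], [10, [0, 0, -0.03], [0, 0, 0]], [10, [0, 0, -0.04], [0, 0, 0]], [10, [0, 0, 0], [0, 0, 0]]]'

```text
time_s: 14.43
ee_pos: [546.9, -152.6, 159.3]
ee_rot: [-180.0, -0.0, 12.7]
force: [-1.8, 1.2, 7.1]
gripper_width: 19.7
gripper_force: 60.0
```

move_arm --motion '[[10, [0, 0, 0.28], [0, 0, 0]], [10, [-0.4, -0.4, 0], [0, 0, 0]], [10, [-0.7, -0.7, 0], [0, 0, 0]], [10, [-0.4, -0.4, -0.06], [0, 0, 0]], [10, [-0.1, -0.1, -0.06], [0, 0, 0]], [10, [0, 0, -0.04], [0, 0, 0]], [10, [0, 0, -0.04], [0, 0, 0]], [10, [0, 0, -0.04], [0, 0, 0]], [10, [0, 0, -0.04], [0, 0, 0]], [10, [0, 0, -0.04], [0, 0, 0]], [10, [0, 0, 0], [0, 0, 0]]]'

```text
time_s: 15.35
ee_pos: [507.3, -193.3, 157.9]
ee_rot: [179.9, 0.1, 12.8]
force: [-4.8, -1.4, 8.0]
gripper_width: 19.8
gripper_force: 60.0
```

move_arm --motion '[[10, [0, 0, 0.28], [0, 0, 0]], [10, [0, 0.5, 0], [0, 0, 0]], [10, [0, 0.9, 0], [0, 0, 0]], [10, [0, 0.9, 0], [0, 0, 0]], [10, [0, 0.7, 0], [0, 0, 0]], [10, [0, 0.2, -0.06], [0, 0, 0]], [10, [0, 0, -0.06], [0, 0, 0]], [10, [0, 0, -0.04], [0, 0, 0]], [10, [0, 0, -0.04], [0, 0, 0]], [10, [0, 0, -0.04], [0, 0, 0]], [10, [0, 0, -0.04], [0, 0, 0]], [10, [0, 0, -0.04], [0, 0, 0]], [10, [0, 0, 0], [0, 0, 0]]]'

```text
time_s: 16.43
ee_pos: [508.0, -112.9, 157.1]
ee_rot: [-180.0, -0.1, 12.6]
force: [-2.0, 2.2, 6.8]
gripper_width: 19.7
gripper_force: 60.0
```

move_arm --motion '[[10, [0, 0, 0.26], [0, 0, 0]], [10, [-0.4, -0.4, 0], [0, 0, 0]], [10, [-0.7, -0.7, 0], [0, 0, 0]], [10, [-0.4, -0.4, -0.06], [0, 0, 0]], [10, [-0.1, -0.1, -0.05], [0, 0, 0]], [10, [0, 0, -0.04], [0, 0, 0]], [10, [0, 0, -0.04], [0, 0, 0]], [10, [0, 0, -0.04], [0, 0, 0]], [10, [0, 0, -0.04], [0, 0, 0]], [10, [0, 0, -0.04], [0, 0, 0]], [10, [0, 0, 0], [0, 0, 0]]]'

```text
time_s: 17.35
ee_pos: [467.6, -153.2, 155.6]
ee_rot: [179.9, 0.1, 12.8]
force: [-4.0, -1.6, 7.8]
gripper_width: 20.0
gripper_force: 60.0
```

move_arm --motion '[[10, [0, 0, 0.28], [0, 0, 0]], [10, [0.6, 0, 0], [0, 0, 0]], [10, [0.9, 0, 0], [0, 0, 0]], [10, [0.9, 0, 0], [0, 0, 0]], [10, [0.6, 0, 0], [0, 0, 0]], [10, [0.2, 0, -0.06], [0, 0, 0]], [10, [0, 0, -0.06], [0, 0, 0]], [10, [0, 0, -0.04], [0, 0, 0]], [10, [0, 0, -0.04], [0, 0, 0]], [10, [0, 0, -0.04], [0, 0, 0]], [10, [0, 0, -0.04], [0, 0, 0]], [10, [0, 0, 0], [0, 0, 0]]]'

```text
time_s: 18.35
ee_pos: [546.7, -152.5, 155.6]
ee_rot: [-180.0, 0.0, 12.7]
force: [-1.4, 1.2, 4.6]
gripper_width: 19.5
gripper_force: 60.0
```

move_arm --motion '[[10, [0, 0, 0.28], [0, 0, 0]], [10, [-0.4, -0.4, 0], [0, 0, 0]], [10, [-0.7, -0.7, 0], [0, 0, 0]], [10, [-0.4, -0.4, -0.06], [0, 0, 0]], [10, [-0.1, -0.1, -0.06], [0, 0, 0]], [10, [0, 0, -0.05], [0, 0, 0]], [10, [0, 0, -0.04], [0, 0, 0]], [10, [0, 0, -0.04], [0, 0, 0]], [10, [0, 0, -0.04], [0, 0, 0]], [10, [0, 0, -0.04], [0, 0, 0]], [10, [0, 0, 0], [0, 0, 0]]]'

```text
time_s: 19.27
ee_pos: [508.1, -192.8, 154.5]
ee_rot: [179.9, -0.0, 12.8]
force: [-3.0, -0.4, 7.2]
gripper_width: 19.8
gripper_force: 60.0
```

move_arm --motion '[[10, [0, 0, 0.28], [0, 0, 0]], [10, [0, 0.5, 0], [0, 0, 0]], [10, [0, 0.9, 0], [0, 0, 0]], [10, [0, 0.9, 0], [0, 0, 0]], [10, [0, 0.7, 0], [0, 0, 0]], [10, [0, 0.2, -0.06], [0, 0, 0]], [10, [0, 0, -0.05], [0, 0, 0]], [10, [0, 0, -0.04], [0, 0, 0]], [10, [0, 0, -0.04], [0, 0, 0]], [10, [0, 0, -0.04], [0, 0, 0]], [10, [0, 0, -0.04], [0, 0, 0]], [10, [0, 0, -0.04], [0, 0, 0]], [10, [0, 0, 0], [0, 0, 0]]]'

```text
time_s: 20.35
ee_pos: [508.0, -112.8, 153.8]
ee_rot: [-179.9, -0.1, 12.6]
force: [-1.5, 3.6, 8.1]
gripper_width: 20.0
gripper_force: 60.0
```

move_arm --motion '[[10, [0, 0, 0.28], [0, 0, 0]], [10, [-0.4, -0.4, 0], [0, 0, 0]], [10, [-0.7, -0.7, 0], [0, 0, 0]], [10, [-0.4, -0.4, -0.06], [0, 0, 0]], [10, [-0.1, -0.1, -0.05], [0, 0, 0]], [10, [0, 0, -0.04], [0, 0, 0]], [10, [0, 0, -0.04], [0, 0, 0]], [10, [0, 0, -0.04], [0, 0, 0]], [10, [0, 0, -0.04], [0, 0, 0]], [10, [0, 0, -0.04], [0, 0, 0]], [10, [0, 0, 0], [0, 0, 0]]]'

```text
time_s: 21.27
ee_pos: [468.2, -152.9, 153.0]
ee_rot: [179.9, -0.0, 12.8]
force: [-2.9, -0.5, 8.3]
gripper_width: 19.9
gripper_force: 60.0
```

move_arm --motion '[[10, [0, 0, 0.28], [0, 0, 0]], [10, [0.6, 0, 0], [0, 0, 0]], [10, [0.9, 0, 0], [0, 0, 0]], [10, [0.9, 0, 0], [0, 0, 0]], [10, [0.6, 0, 0], [0, 0, 0]], [10, [0.2, 0, -0.06], [0, 0, 0]], [10, [0, 0, -0.06], [0, 0, 0]], [10, [0, 0, -0.04], [0, 0, 0]], [10, [0, 0, -0.04], [0, 0, 0]], [10, [0, 0, -0.04], [0, 0, 0]], [10, [0, 0, -0.04], [0, 0, 0]], [10, [0, 0, 0], [0, 0, 0]]]'

```text
time_s: 22.27
ee_pos: [546.7, -152.5, 153.0]
ee_rot: [-180.0, 0.0, 12.7]
force: [-2.0, 1.4, 6.4]
gripper_width: 19.6
gripper_force: 60.0
```

move_arm --motion '[[10, [0, 0, 0.28], [0, 0, 0]], [10, [-0.4, -0.4, 0], [0, 0, 0]], [10, [-0.7, -0.7, 0], [0, 0, 0]], [10, [-0.4, -0.4, -0.06], [0, 0, 0]], [10, [-0.1, -0.1, -0.06], [0, 0, 0]], [10, [0, 0, -0.05], [0, 0, 0]], [10, [0, 0, -0.04], [0, 0, 0]], [10, [0, 0, -0.04], [0, 0, 0]], [10, [0, 0, -0.04], [0, 0, 0]], [10, [0, 0, -0.04], [0, 0, 0]], [10, [0, 0, 0], [0, 0, 0]]]'

```text
time_s: 23.18
ee_pos: [508.0, -192.8, 152.6]
ee_rot: [179.9, -0.0, 12.8]
force: [-3.7, -0.3, 11.8]
gripper_width: 19.7
gripper_force: 60.0
```

move_arm --motion '[[10, [0, 0, 0.28], [0, 0, 0]], [10, [0, 0.5, 0], [0, 0, 0]], [10, [0, 0.9, 0], [0, 0, 0]], [10, [0, 0.9, 0], [0, 0, 0]], [10, [0, 0.7, 0], [0, 0, 0]], [10, [0, 0.2, -0.06], [0, 0, 0]], [10, [0, 0, -0.04], [0, 0, 0]], [10, [0, 0, -0.04], [0, 0, 0]], [10, [0, 0, -0.04], [0, 0, 0]], [10, [0, 0, -0.04], [0, 0, 0]], [10, [0, 0, -0.04], [0, 0, 0]], [10, [0, 0, -0.04], [0, 0, 0]], [10, [0, 0, 0], [0, 0, 0]]]'

```text
time_s: 24.27
ee_pos: [508.1, -112.4, 152.5]
ee_rot: [-179.9, -0.1, 12.6]
force: [-4.2, 4.6, 15.7]
gripper_width: 19.6
gripper_force: 60.0
```

Force is rising with z stuck near 152.5, so the cup is seating. Now the x sides, still within force.

move_arm --motion '[[10, [0, 0, 0.28], [0, 0, 0]], [10, [-0.4, -0.4, 0], [0, 0, 0]], [10, [-0.7, -0.7, 0], [0, 0, 0]], [10, [-0.4, -0.4, -0.06], [0, 0, 0]], [10, [-0.1, -0.1, -0.04], [0, 0, 0]], [10, [0, 0, -0.04], [0, 0, 0]], [10, [0, 0, -0.04], [0, 0, 0]], [10, [0, 0, -0.04], [0, 0, 0]], [10, [0, 0, -0.04], [0, 0, 0]], [10, [0, 0, -0.03], [0, 0, 0]], [10, [0, 0, 0], [0, 0, 0]]]'

```text
time_s: 25.18
ee_pos: [466.9, -153.9, 152.3]
ee_rot: [179.8, 0.2, 12.8]
force: [-9.2, -2.9, 19.1]
gripper_width: 19.9
gripper_force: 60.0
```

move_arm --motion '[[10, [0, 0, 0.28], [0, 0, 0]], [10, [0.6, 0, 0], [0, 0, 0]], [10, [0.9, 0, 0], [0, 0, 0]], [10, [0.9, 0, 0], [0, 0, 0]], [10, [0.6, 0, 0], [0, 0, 0]], [10, [0.2, 0, -0.06], [0, 0, 0]], [10, [0, 0, -0.06], [0, 0, 0]], [10, [0, 0, -0.04], [0, 0, 0]], [10, [0, 0, -0.04], [0, 0, 0]], [10, [0, 0, -0.04], [0, 0, 0]], [10, [0, 0, -0.04], [0, 0, 0]], [10, [0, 0, 0], [0, 0, 0]]]'

```text
time_s: 26.18
ee_pos: [549.4, -152.6, 152.8]
ee_rot: [179.9, -0.4, 12.7]
force: [2.7, 1.7, 9.9]
gripper_width: 20.0
gripper_force: 60.0
```

move_arm --motion '[[10, [0, 0, 0], [0, 0, 0]]]'

```text
time_s: 26.27
ee_pos: [549.4, -152.6, 152.8]
ee_rot: [179.9, -0.4, 12.7]
force: [2.7, 1.6, 10.5]
gripper_width: 19.8
gripper_force: 60.0
```

move_arm --motion '[[10, [0, 0, -0.03], [0, 0, 0]], [10, [0, 0, 0], [0, 0, 0]]]'

```text
time_s: 26.43
ee_pos: [549.4, -152.6, 152.6]
ee_rot: [179.9, -0.4, 12.7]
force: [1.6, 1.6, 14.1]
gripper_width: 20.4
gripper_force: 60.0
```

move_arm --motion '[[10, [0, 0, -0.03], [0, 0, 0]], [10, [0, 0, 0], [0, 0, 0]]]'

```text
time_s: 26.6
ee_pos: [549.5, -152.6, 152.4]
ee_rot: [179.9, -0.5, 12.7]
force: [1.2, 3.1, 16.0]
gripper_width: 19.6
gripper_force: 60.0
```

move_arm --motion '[[10, [0, 0, 0.2], [0, 0, 0]], [10, [0, 0, 0.1], [0, 0, 0]], [10, [0, 0, 0], [0, 0, 0]], [10, [0, 0, 0], [0, 0, 0]]]'

```text
time_s: 26.93
ee_pos: [546.4, -152.7, 155.0]
ee_rot: [-180.0, 0.1, 12.7]
force: [0.4, -0.7, -1.6]
gripper_width: 19.8
gripper_force: 60.0
```

move_arm --motion '[[10, [0, 0, -0.08], [0, 0, 0]], [10, [0, 0, -0.03], [0, 0, 0]], [10, [0, 0, 0], [0, 0, 0]]]'

```text
time_s: 27.18
ee_pos: [547.1, -152.8, 153.0]
ee_rot: [-180.0, 0.1, 12.7]
force: [-1.9, 1.0, 3.7]
gripper_width: 19.8
gripper_force: 60.0
```

move_arm --motion '[[10, [0, 0, -0.03], [0, 0, 0]], [10, [0, 0, -0.02], [0, 0, 0]], [10, [0, 0, 0], [0, 0, 0]]]'

```text
time_s: 27.43
ee_pos: [547.2, -152.8, 152.7]
ee_rot: [180.0, 0.0, 12.7]
force: [-3.3, 0.9, 8.4]
gripper_width: 19.8
gripper_force: 60.0
```

move_arm --motion '[[10, [0, 0, -0.03], [0, 0, 0]], [10, [0, 0, -0.03], [0, 0, 0]], [10, [0, 0, 0], [0, 0, 0]]]'

```text
time_s: 27.68
ee_pos: [547.3, -152.8, 152.5]
ee_rot: [180.0, 0.0, 12.7]
force: [-6.2, 0.9, 14.6]
gripper_width: 19.3
gripper_force: 60.0
```

move_arm --motion '[[10, [0, 0, -0.03], [0, 0, 0]], [10, [0, 0, 0], [0, 0, 0]]]'

```text
time_s: 27.85
ee_pos: [547.3, -152.8, 152.4]
ee_rot: [180.0, -0.0, 12.7]
force: [-5.5, 1.6, 18.2]
gripper_width: 19.5
gripper_force: 60.0
```

move_arm --motion '[[10, [0, 0, 0.28], [0, 0, 0]], [10, [-0.4, -0.4, 0], [0, 0, 0]], [10, [-0.7, -0.7, 0], [0, 0, 0]], [10, [-0.4, -0.4, 0], [0, 0, 0]], [10, [-0.1, -0.1, -0.05], [0, 0, 0]], [10, [0, 0, -0.05], [0, 0, 0]], [10, [0, 0, -0.04], [0, 0, 0]], [10, [0, 0, -0.04], [0, 0, 0]], [10, [0, 0, -0.04], [0, 0, 0]], [10, [0, 0, -0.03], [0, 0, 0]], [10, [0, 0, -0.03], [0, 0, 0]], [10, [0, 0, 0], [0, 0, 0]]]'

```text
time_s: 28.85
ee_pos: [507.4, -193.4, 152.4]
ee_rot: [179.8, 0.1, 12.8]
force: [-7.5, -1.5, 18.4]
gripper_width: 19.7
gripper_force: 60.0
```

move_arm --motion '[[10, [0, 0, 0.28], [0, 0, 0]], [10, [0, 0.5, 0], [0, 0, 0]], [10, [0, 0.9, 0], [0, 0, 0]], [10, [0, 0.9, 0], [0, 0, 0]], [10, [0, 0.7, 0], [0, 0, 0]], [10, [0, 0.2, -0.05], [0, 0, 0]], [10, [0, 0, -0.05], [0, 0, 0]], [10, [0, 0, -0.04], [0, 0, 0]], [10, [0, 0, -0.04], [0, 0, 0]], [10, [0, 0, -0.04], [0, 0, 0]], [10, [0, 0, -0.03], [0, 0, 0]], [10, [0, 0, -0.03], [0, 0, 0]], [10, [0, 0, 0], [0, 0, 0]]]'

```text
time_s: 29.93
ee_pos: [508.1, -111.2, 152.3]
ee_rot: [-179.8, -0.2, 12.6]
force: [-3.7, 7.8, 19.5]
gripper_width: 19.8
gripper_force: 60.0
```

move_arm --motion '[[10, [0, 0, 0.28], [0, 0, 0]], [10, [-0.4, -0.4, 0], [0, 0, 0]], [10, [-0.7, -0.7, 0], [0, 0, 0]], [10, [-0.4, -0.4, 0], [0, 0, 0]], [10, [-0.1, -0.1, -0.05], [0, 0, 0]], [10, [0, 0, -0.05], [0, 0, 0]], [10, [0, 0, -0.04], [0, 0, 0]], [10, [0, 0, -0.04], [0, 0, 0]], [10, [0, 0, -0.04], [0, 0, 0]], [10, [0, 0, -0.03], [0, 0, 0]], [10, [0, 0, -0.03], [0, 0, 0]], [10, [0, 0, 0], [0, 0, 0]]]'

```text
time_s: 30.93
ee_pos: [467.3, -153.8, 152.3]
ee_rot: [179.8, 0.1, 12.8]
force: [-9.0, -1.7, 21.2]
gripper_width: 19.7
gripper_force: 60.0
```

move_arm --motion '[[10, [0, 0, 0.3], [0, 0, 0]], [10, [0, 0, 0.7], [0, 0, 0]], [10, [0, 0, 0.7], [0, 0, 0]], [10, [0.1, 0.4, 0.2], [0, 0, 0]], [10, [0.2, 0.9, 0], [0, 0, 0]], [10, [0.2, 0.9, 0], [0, 0, 0]], [10, [0.2, 0.9, 0], [0, 0, 0]], [10, [0.2, 0.9, 0], [0, 0, 0]], [10, [0.1, 0.9, 0], [0, 0, 0]], [10, [0.1, 0.9, 0], [0, 0, 0]], [10, [0.1, 0.9, 0], [0, 0, 0]], [10, [0.1, 0.9, 0], [0, 0, 0]], [10, [0.1, 0.9, 0], [0, 0, 0]], [10, [0.1, 0.9, 0], [0, 0, 0]], [10, [0.1, 0.9, 0], [0, 0, 0]], [10, [0.1, 0.9, 0], [0, 0, 0]], [10, [0.1, 0.9, 0], [0, 0, 0]], [10, [0.1, 0.9, 0], [0, 0, 0]], [10, [0.1, 0.7, 0], [0, 0, 0]], [10, [0, 0.3, 0], [0, 0, 0]]]'

```text
time_s: 32.6
ee_pos: [517.7, 200.7, 195.9]
ee_rot: [-179.9, 0.0, 12.9]
force: [1.3, -0.3, -2.5]
gripper_width: 19.5
gripper_force: 60.0
```

move_arm --motion '[[10, [0, 0, 0], [0, 0, 0]], [10, [0, 0, 0], [0, 0, 0]]]'

```text
time_s: 32.77
ee_pos: [517.2, 197.4, 196.3]
ee_rot: [180.0, 0.1, 12.8]
force: [-0.3, -0.5, -2.3]
gripper_width: 19.5
gripper_force: 60.0
```

```bash
python3 - <<'E'
from h import *
s=state();ci=camera_info("side");f=grab_frame("side");print(s["ee_pos"],s["ee_rot"],s["time_s"])
e=s["ee_pos"];print(proj(ci,[[e[0],e[1],e[2]-85],[e[0],e[1],e[2]-15],[517.5,197.2,68]]))
p=proj(ci,[[e[0],e[1],e[2]-85]])[0].astype(int);x0,y0=p[0]-35,p[1]-50;print(x0,y0)
cv2.imwrite("pics/s3c.png",cv2.resize(f[y0:y0+85,x0:x0+80],None,fx=6,fy=6,interpolation=cv2.INTER_CUBIC))
E
```

```text
[517.19196278 197.39892822 196.26382108] [1.79960329e+02 8.13465357e-02 1.27804269e+01] 32.7667
[[286.2538578  262.60301877]
 [285.77334947 238.98743709]
 [286.42323533 276.13965624]]
251 212
```

View pics/s3c.png

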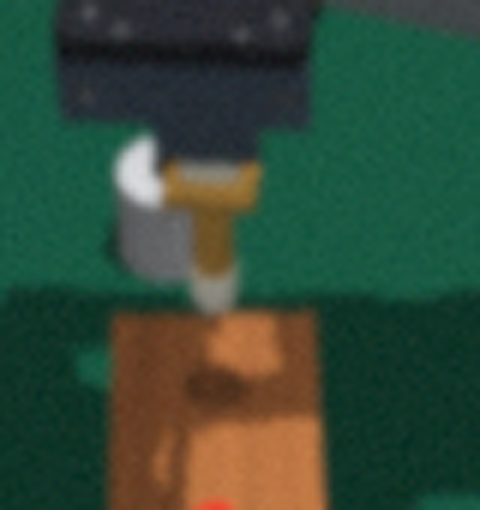

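The crop shows the drift upright above its hole, tip near (215,300) and hole near (215,385). I'll lower it in stages and watch the force.

move_arm --motion '[[10, [0.01, 0, -0.3], [0, 0, 0]], [10, [0, 0, -0.5], [0, 0, 0]], [10, [0, 0, -0.4], [0, 0, 0]], [10, [0, 0, -0.3], [0, 0, 0]], [10, [0, 0, -0.2], [0, 0, 0]], [10, [0, 0, -0.2], [0, 0, 0]], [10, [0, 0, -0.2], [0, 0, 0]], [10, [0, 0, 0], [0, 0, 0]]]'

```text
time_s: 33.48
ee_pos: [517.5, 197.0, 143.5]
ee_rot: [180.0, 0.1, 12.7]
force: [-0.5, -0.9, -2.0]
gripper_width: 20.1
gripper_force: 60.0
```

move_arm --motion '[[10, [0, 0, -0.2], [0, 0, 0]], [10, [0, 0, -0.3], [0, 0, 0]], [10, [0, 0, -0.3], [0, 0, 0]], [10, [0, 0, -0.3], [0, 0, 0]], [10, [0, 0, -0.3], [0, 0, 0]], [10, [0, 0, -0.3], [0, 0, 0]], [10, [0, 0, -0.2], [0, 0, 0]], [10, [0, 0, -0.1], [0, 0, 0]], [10, [0, 0, 0], [0, 0, 0]]]'

```text
time_s: 34.23
ee_pos: [517.6, 197.1, 93.7]
ee_rot: [180.0, 0.1, 12.7]
force: [0.3, 0.4, -1.4]
gripper_width: 19.6
gripper_force: 60.0
```

move_arm --motion '[[10, [0, 0, -0.04], [0, 0, 0]], [10, [0, 0, 0], [0, 0, 0]]]'

```text
time_s: 34.4
ee_pos: [518.2, 197.3, 93.7]
ee_rot: [180.0, -0.0, 12.7]
force: [-0.2, -0.9, -1.8]
gripper_width: 19.7
gripper_force: 60.0
```

move_arm --motion '[[10, [0, 0, -0.04], [0, 0, 0]], [10, [0, 0, 0], [0, 0, 0]]]'

```text
time_s: 34.57
ee_pos: [518.1, 197.3, 92.7]
ee_rot: [180.0, -0.0, 12.7]
force: [-0.1, -0.0, -2.2]
gripper_width: 19.7
gripper_force: 60.0
```

move_arm --motion '[[10, [0, 0, -0.02], [0, 0, 0]], [10, [0, 0, 0], [0, 0, 0]]]'

```text
time_s: 34.73
ee_pos: [518.0, 197.2, 92.1]
ee_rot: [180.0, -0.0, 12.7]
force: [-1.2, -0.3, -1.7]
gripper_width: 19.7
gripper_force: 60.0
```

move_arm --motion '[[10, [0, 0, -0.04], [0, 0, 0]], [10, [0, 0, 0], [0, 0, 0]]]'

```text
time_s: 34.9
ee_pos: [518.2, 197.3, 91.4]
ee_rot: [180.0, -0.0, 12.7]
force: [-0.5, 0.1, 1.7]
gripper_width: 19.8
gripper_force: 60.0
```

move_arm --motion '[[10, [0, 0, -0.03], [0, 0, 0]], [10, [0, 0, 0], [0, 0, 0]]]'

```text
time_s: 35.07
ee_pos: [518.2, 197.3, 91.4]
ee_rot: [180.0, -0.1, 12.7]
force: [-1.7, -0.6, 7.0]
gripper_width: 20.0
gripper_force: 60.0
```

The collar is down on the stand at z 91.4, the same as at the grasp. I'll ease off, open and retreat.

move_arm --motion '[[10, [0, 0, 0.04], [0, 0, 0]], [24, [0, 0, 0], [0, 0, 0]], [40, [0, 0, 0], [0, 0, 0]], [60, [0, 0, 0], [0, 0, 0]], [60, [0, 0, 0], [0, 0, 0]], [60, [0, 0, 0], [0, 0, 0]], [60, [0, 0, 0], [0, 0, 0]], [60, [0, 0, 0], [0, 0, 0]], [60, [0, 0, 0], [0, 0, 0]], [60, [0, 0, 0], [0, 0, 0]]]' --grip_force 15

```text
time_s: 35.9
ee_pos: [517.9, 197.2, 91.2]
ee_rot: [180.0, 0.0, 12.7]
force: [-0.0, 0.4, 0.7]
gripper_width: 60.2
gripper_force: 0.0
```

move_arm --motion '[[60, [0, 0, 0.3], [0, 0, 0]], [60, [0, 0, 0.6], [0, 0, 0]], [60, [0, 0, 0.8], [0, 0, 0]], [60, [0, 0, 0.8], [0, 0, 0]], [60, [0, 0, 0.8], [0, 0, 0]], [60, [0, 0, 0.8], [0, 0, 0]], [60, [0, 0, 0.8], [0, 0, 0]], [60, [0, 0, 0.8], [0, 0, 0]], [60, [0, 0, 0.8], [0, 0, 0]], [60, [0, 0, 0.4], [0, 0, 0]], [60, [0, 0, 0], [0, 0, 0]], [60, [0, 0, 0], [0, 0, 0]]]'

```text
time_s: 36.9
ee_pos: [517.8, 197.2, 263.7]
ee_rot: [180.0, -0.0, 12.7]
force: [-0.2, 0.1, -0.9]
gripper_width: 59.9
gripper_force: 0.0
```

```bash
python3 - <<'E'
from h import *
ci=camera_info("wrist");f=grab_frame("wrist").astype(int);s=state();print(s["ee_pos"],s["gripper_width"])
p=proj(ci,[[518,197,138],[518,197,76]]);print(p)
u,v=p[0].astype(int);R=np.zeros(f.shape[:2],bool);R[v-30:v+30,u-30:u+30]=1
m=R&(f.min(2)>170)
for st,c,M in blobs(m,30): print(st,c,onz(ci,c,138))
E
```

```text
[517.38106017 197.01194797 262.77987647] 59.981038623374694
[[283.06576956 201.06167356]
 [282.87710026 188.2726867 ]]
[272 182  22  30 564] [282.16312057 197.43439716] [521.42182479 198.68765278 138.        ]
```

The drift stands upright in its hole; the blob centre fits the grip's top plus its side face. I'm handing in.

```bash
python3 -c "
from workcell import *
print(job_done())"
```

```text
the job is handed in; nothing more can be done
None
```

The cup is pressed home: the four rim points read within 0.1 mm of each other under about 20 N, with net readings up to about 23 N. The drift is back upright in its hole, and I handed the job in at about 37 s; no verdict was returned.

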